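# Peel a tray off the clinging stack and hold it out for the customer's keys

## Task

The nested counter trays cling together: peel the top, blue one loose by lifting one corner (any one you like) while the opposite corner stays down on the stack, and leave the rest of the stack standing where it is. Then hold that tray out for the customer, level and open side up, centred over the black change mat with its underside about 12 cm above it, touching nothing but your gripper. Do not disturb the card terminal, the pen mug or the parts box, and finish still holding the tray there: do not put it down or let go.

Things in the scene. Friction and masses are not known exactly. Their poses are not given: they have to be found in the camera images.
- tray_mid (a point): top tray of the stack, blue plastic, 210 (x) x 150 (y) x 34 mm tall, about 130 g, corners cut at 45 degrees; its centre, 17 mm above its underside, z up. A turned-down rim, an upright band 10 mm thick and 18 mm tall, runs round it: rim top 17 mm above this point, rim bottom 1 mm below it. Inside the rim, walls go down and in to a floor whose top lies 14 mm below this point.
- tray_c0 (a point): top tray, cut corner at its +x +y: a straight piece of rim 57 mm long, outward direction midway between the tray's +x and +y. This point: middle of that piece, on top of the rim, half-way across its 10 mm thickness. It can be pinched from above, one finger inside the tray, one outside. Opposite of tray_c2
- tray_c1 (a point): top tray, the same kind of point at its -x +y cut corner; opposite of tray_c3
- tray_c2 (a point): top tray, the same kind of point at its -x -y cut corner; opposite of tray_c0
- tray_c3 (a point): top tray, the same kind of point at its +x -y cut corner; opposite of tray_c1
- stack_top (a point): rest of the stack, 7 such trays, grey and blue, stuck fast as one loose piece of 0.95 kg; middle of its top, 142 mm above the counter, where the top tray's rim rests, flush outside: fingertips over 18 mm below the top tray's rim top grip the next tray too. 4 springy lugs in its long sides (x +-45 mm) rub on the top tray, about 2 N each, until lifted 5 mm there; tilting 0.22 rad about a corner frees nearly all
- mat_mid (a point): black rubber change mat with a red border, 180 x 240 mm, 4 mm thick, fixed flat on the counter; the middle of its upper face
- terminal_mid (a point): grey card terminal with keypad, 165 x 80 x 45 mm, loose; its centre. Bystander
- mug_mid (a point): white mug with pens, 82 mm across, 95 mm tall (pens to 145 mm), loose; its centre half-way up the mug. Bystander
- parts_box_mid (a point): open cardboard box of keys with blue sides, 130 x 90 x 60 mm, loose; its centre. Bystander
Things that resemble listed ones, but are neither listed nor needed, are in the scene too. What is meant by the part that bears tray_mid is not green, and is the smaller of those in its own colour.

How it is judged:
By the outcome, as a careful person would: the job done as asked, in the order asked, and still so for the second after the job is handed in, while the arm keeps its last pose, push and grip.
It also fails if it takes over 38 s, if anything falls off the work surface, if the arm or the gripper's body presses on something with over 40 N, if the wrist force passes 120 N, or if a joint passes its speed limit or range.

## Robot

A 6-joint arm with a two-finger parallel gripper is mounted at the origin on the work surface. World frame = base frame: x ahead of the robot, y to its left, z up, the work surface at z = 0. Lengths are in m, angles in rad, forces in N, time in s.
With the tool pointing down it reaches from about 0.425 to 0.95 m from the base axis. Payload 14.7 kg.
Tool frame: the origin (TCP) lies midway between the tips of the shut fingers; the grasp point (between the pads) lies 19 mm behind it (r.grip_point_offset is the distance from the TCP to the grasp point, in m); z points along the fingers, y is the line along which they close (so a half turn about z gives the same grasp; the last joint's range is limited). The gripper opens to 85 mm and grips with 20 to 120 N. Pads are 22 mm wide; open, the fingers measure 114 mm over their backs; the gripper's body (76 mm by 85 mm) begins 54 mm behind the grasp point. The pads swing forward as they close: fully open they stand 13 mm farther back than shut.
Start: joints at [1.148, 0.48, 1.596, -0, 1.065, -0.047], TCP at [0.239, 0.605, 0.231] pointing down, gripper open.
Joint ranges: [-2.75, 2.75], [-0.82, 2.05], [0.23, 2.67], [-1.56, 4.7], [0.09, 2.69], [-2.92, 2.92]. Speed limits (rad/s): [1.89, 1.89, 2.39, 3.01, 3.01, 3.01].

## Interface

Orientations are given as a rotation vector (axis times angle).
In Python, from plant import r gives the robot as it stands. The module is installed in compiled form; this text tells all that it offers.
- The arm moves only by the tool play_rows, never from a script. Its argument "targets" is a list of rows, each an object of numbers: "tx", "ty", "tz": the shift along the world's x, y, z in mm; "wx", "wy", "wz": the turn, a rotation vector about the world's x, y, z in rad; "gripper": the opening, from 0 (shut) to 1 (fully open). A call has 1 to 20 rows; each row is the pose to reach, as a shift and turn from the pose commanded when the call began; what a row does not reach only later rows make up. A row lasts 1/10 s, in which the tool goes at most 50 mm and 8.59 degrees, less where a joint would pass 70% of its speed; a pose out of reach is approached as far as the arm can. A call with a gripper value outside its range is refused whole. The fingers move at their own pace and stop on an object; the grip force is fixed at half the most. Time passes only in rows, so rows that repeat a pose let the fingers close. It gives the time, the measured TCP pose, the force, the opening and the grip force at its end, in the units of the state.
- r.observe(): the state, without advancing time (a new reading comes with each control period).
- r.grab_frame(name): name is "scene" or "top"; returns a dict with "pixels" (480x640x3 uint8, blue, green, red), "vertical_fov" (degrees; the focal length in pixels is half the picture's height over the tangent of half this angle, whatever the lens; pixels are square), "cx", "cy" (the principal point, pixels), "k1" (the pictures are not rectified: a ray, as slopes to the right and down, at radius r is drawn at 1 + k1 r^2 times it, then the intrinsics apply), "xyz" and "orientation" of the camera in the world. Camera axes: x right, y up, looking along -z (the intrinsics and any distortion apply to the point x, -y, -z); pixel columns grow to the right and rows downward; lengths in m; the calibration is good to about 2 mm. A picture is of the moment at which its call begins. There is no depth.
- r.job_done(): hands the job in; it is judged then, once.
The state is a dict: "clock": time; "joint_pos": joint angles; "qvel": joint speeds; "joint_torque": joint torques, N m; "ee_pos": TCP position; "tcp_rot": TCP orientation; "wrist_force": force on the tool from outside, world axes, zero at the start; "wrist_torque": the same for the moment, N m; "width": finger opening in m; "grip_force": force on a finger pad.
Only numpy, scipy, OpenCV 4.12 (cv2) and the standard library are available. Lean on these libraries where they do the work, as an engineer would, in place of code of your own. Each camera call takes 0.05 s, during which the arm holds its last target. There are 200 camera calls.

## Working session

There is one attempt and no reset: what is moved stays moved. The work goes in short steps, Python scripts to look and compute and a tool call to move; the robot and the scene stay as the last step left them, time stands still between calls to the robot, and variables do not carry over. Pictures are saved under pics/ and viewed, at most 10 in all, crops included, and the job is handed in when it is done.

Besides the shell and the picture viewer there is one more tool, called after "Request:" by a JSON object that holds its "op" and its "data", one argument or row to a line. play_rows: Moves the arm, as the interface text tells. Its arguments: {"type":"object","properties":{"targets":{"type":"array","items":{"type":"object","properties":{"tx":{"type":"number"},"ty":{"type":"number"},"tz":{"type":"number"},"wx":{"type":"number"},"wy":{"type":"number"},"wz":{"type":"number"},"gripper":{"type":"number"}}}}},"required":["targets"]}

```bash
mkdir -p pics
cat > h.py <<'E'
import numpy as np, cv2, pickle
from scipy.spatial.transform import Rotation as R
def rot(o):
    o=np.array(o,float)
    if o.shape==(3,3): return o
    return R.from_rotvec(o).as_matrix() if o.size==3 else R.from_quat(o).as_matrix()
def K(f):
    fl=240/np.tan(np.radians(f["vertical_fov"])/2)
    return np.array([[fl,0,f["cx"]],[0,fl,f["cy"]],[0,0,1]]),np.array([f["k1"],0,0,0.])
def onplane(f,uv,z):
    k,d=K(f); p=cv2.undistortPoints(np.array(uv,float).reshape(-1,1,2),k,d)[:,0]
    v=np.c_[p[:,0],-p[:,1],-np.ones(len(p))]@rot(f["orientation"]).T
    o=np.array(f["xyz"]); return o+v*((z-o[2])/v[:,2])[:,None]
def proj(f,P):
    k,d=K(f); c=(np.array(P,float).reshape(-1,3)-f["xyz"])@rot(f["orientation"])
    c=c*[1,-1,-1]; return cv2.projectPoints(c,np.zeros(3),np.zeros(3),k,d)[0][:,0]
E
python3 - <<'E'
from plant import r
from h import *
for n in("scene","top"):
    f=r.grab_frame(n); cv2.imwrite(f"pics/{n}0.png",f["pixels"]); pickle.dump(f,open(n+"0.pkl","wb"))
    print({k:v for k,v in f.items() if k!="pixels"})
print(r.observe())
E
```

```text
{'vertical_fov': 50.222625006405714, 'cx': 315.8845015062166, 'cy': 234.44691660403728, 'k1': 0.038719857238664876, 'xyz': array([ 0.96916693, -0.59196282,  1.07683462]), 'orientation': array([0.63876558, 0.23761194, 0.66461536])}
{'vertical_fov': 43.82048436462749, 'cx': 328.64036463073495, 'cy': 244.74254261985195, 'k1': -0.1432872790635809, 'xyz': array([0.32970477, 0.01706746, 1.74076789]), 'orientation': array([ 0.0784245 , -0.07941679, -1.59767292])}
{'clock': 0.1, 'joint_pos': array([ 1.14839281e+00,  4.80730522e-01,  1.59679418e+00, -5.56935919e-05,
        1.06510871e+00, -4.66009765e-02]), 'qvel': array([-0.00063755, -0.00284461, -0.00323008,  0.00095918, -0.00051177,
       -0.00056653]), 'joint_torque': array([ 8.65536931e-04, -9.52253079e+01, -4.31037748e+01,  3.49963045e-07,
        5.27586715e-03,  1.36915017e-05]), 'ee_pos': array([0.23841262, 0.60431071, 0.23076784]), 'tcp_rot': array([-5.86763643e-01, -3.08611220e+00,  1.60775723e-03]), 'wrist_force': array([-1.03455509, -0.13831331, -0.35947902]), 'wrist_torque': array([-0.00833822, -0.05783466,  0.01387249]), 'grip_force': 0.0, 'width': 0.08529394268939886}
```

View pics/scene0.png

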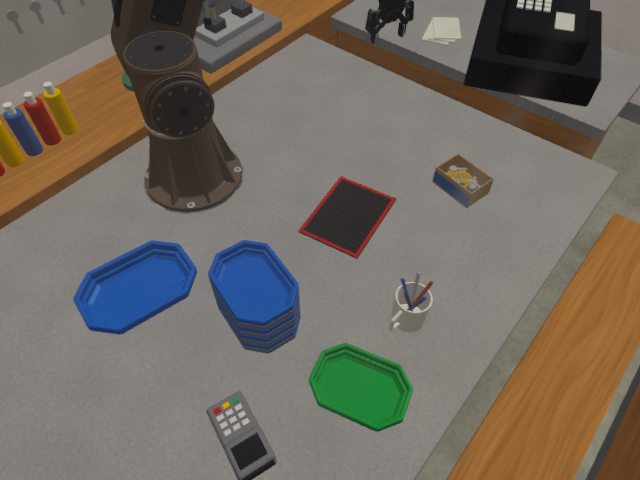

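View pics/top0.png

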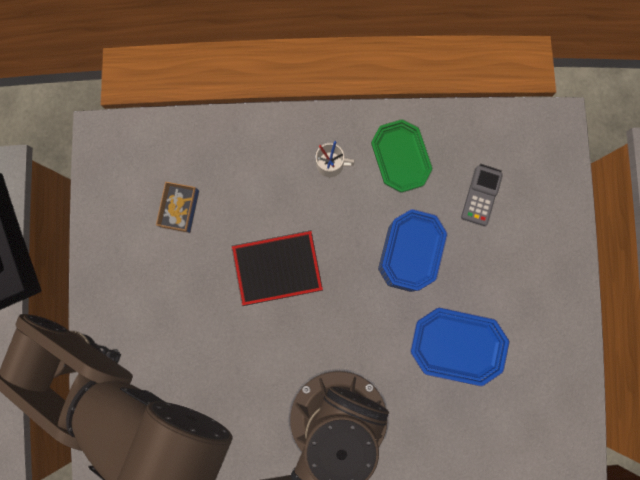

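The blue trays are the stacked one at top (414,250) / scene (254,282) and a larger single tray at top (460,346) / scene (136,286). There is also a green one at top (402,156) / scene (361,386). The target is the smaller blue one, on the stack. Next I measure it and check it in a crop.

```bash
cat > m.py <<'E'
from h import *
T=pickle.load(open("top0.pkl","rb"));S=pickle.load(open("scene0.pkl","rb"))
def blob(f,lo,hi,near):
    h=cv2.cvtColor(f["pixels"],cv2.COLOR_BGR2HSV); m=cv2.inRange(h,np.array(lo),np.array(hi))
    m=cv2.morphologyEx(m,cv2.MORPH_CLOSE,np.ones((3,3)))
    cs,_=cv2.findContours(m,cv2.RETR_EXTERNAL,cv2.CHAIN_APPROX_NONE)
    cs=[c for c in cs if cv2.contourArea(c)>60]
    return min(cs,key=lambda c:abs(np.array(cv2.minAreaRect(c)[0])-near).sum())
h=cv2.cvtColor(T["pixels"],cv2.COLOR_BGR2HSV)
print("rim row",h[250,376:452:2].tolist())
def rect(P):
    c,s,a=cv2.minAreaRect((P[:,:2]*1000).astype(np.float32)); return np.round(c,1),np.round(s,1),round(a,1)
for n,f,nr,ms in(("top",T,(414,250),(414,250)),("scene",S,(254,282),0)):
    c=blob(f,(100,150,60),(130,255,255),nr)
    print(n,"stack blue",rect(onplane(f,c,.160)))
    pic=f["pixels"].copy(); cv2.drawContours(pic,[c],-1,(0,255,255),1)
    u,v=nr; cr=pic[v-75:v+95,u-75:u+75]; cv2.imwrite(f"pics/crop_{n}.png",cv2.resize(cr,None,fx=3.5,fy=3.5,interpolation=cv2.INTER_NEAREST))
a,b=[cv2.imread(f"pics/crop_{n}.png") for n in("top","scene")]
cv2.imwrite("pics/crops.png",cv2.resize(np.hstack([a,b]),(800,453)))
c=blob(T,(100,150,60),(130,255,255),(460,346));print("big tray",rect(onplane(T,c,.034)))
for f,nr in((T,(277,268)),(S,(348,216))):
    hh=cv2.cvtColor(f["pixels"],cv2.COLOR_BGR2HSV);m=cv2.inRange(hh,np.array((0,120,90)),np.array((8,255,255)))|cv2.inRange(hh,np.array((172,120,90)),np.array((180,255,255)))
    cs,_=cv2.findContours(m,cv2.RETR_EXTERNAL,cv2.CHAIN_APPROX_NONE)
    c=min(cs,key=lambda c:abs(np.array(cv2.minAreaRect(c)[0])-nr).sum());print("mat",rect(onplane(f,c,.004)))
for nm,t,s,z in(("box",(178,207),(463,180),.06),("mug",(330,157),(412,303),.095),("term",(482,195),(241,435),.045)):
    print(nm,onplane(T,t,z)[0],onplane(S,s,z)[0])
E
python3 m.py
```

```text
rim row [[9, 26, 136], [8, 28, 135], [9, 27, 133], [133, 17, 103], [111, 113, 106], [110, 180, 154], [110, 190, 154], [110, 185, 154], [111, 178, 119], [110, 190, 157], [110, 193, 161], [110, 190, 162], [110, 190, 161], [110, 193, 160], [110, 191, 160], [110, 189, 162], [110, 190, 161], [110, 193, 161], [110, 190, 161], [109, 193, 160], [109, 196, 160], [110, 192, 162], [110, 198, 160], [110, 193, 161], [109, 195, 162], [109, 194, 160], [110, 192, 161], [110, 192, 162], [110, 192, 162], [110, 190, 172], [110, 192, 158], [110, 190, 149], [110, 193, 157], [111, 172, 141], [0, 16, 126], [9, 25, 134], [11, 27, 131], [5, 23, 131]]
top stack blue (array([ 469.3, -213.6]), array([148. , 207.5]), 74.2)
scene stack blue (array([ 475.5, -224.4]), array([158.8, 213.7]), 73.8)
big tray (array([ 198.4, -352.9]), array([271.8, 191.9]), 75.6)
mat (array([441.1, 167. ]), array([177.1, 238.2]), 9.5)
mat (array([445. , 166.5]), array([176.8, 238.9]), 9.3)
box [0.61992027 0.44393157 0.06      ] [0.64106348 0.42421913 0.06      ]
mug [0.74365229 0.0028084  0.095     ] [ 0.75515372 -0.01324858  0.095     ]
term [ 0.63279569 -0.43679197  0.045     ] [ 0.64914535 -0.4462832   0.045     ]
```

View pics/crops.png

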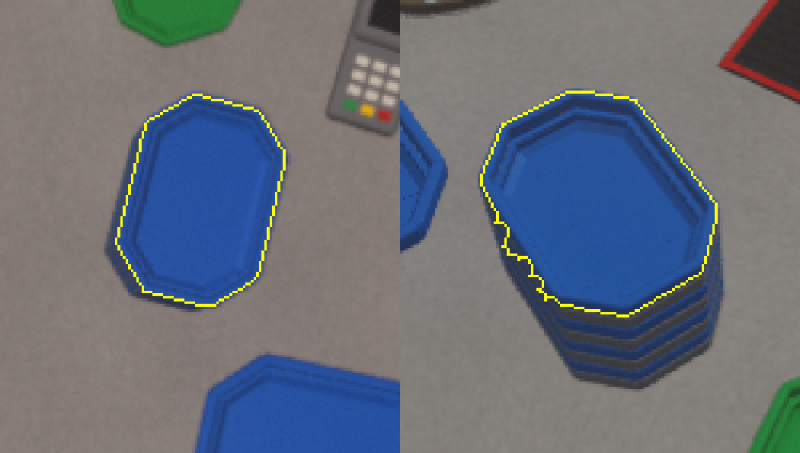

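The crop confirms the choice: the octagonal blue tray sits on striped stack layers, with contour vertices clean in both views. Next I take the vertices in both views at z = 0.160 to refine its pose.

```bash
cat > m2.py <<'E'
from m import *
sc=[(483,180),(503,124),(575,91),(637,99),(717,205),(703,272),(627,316),(546,300)]
tp=[(146,122),(196,94),(259,110),(285,155),(258,277),(211,306),(146,292),(116,241)]
k=800/1050*3.5
vs=[(254-75+(x-400)/k-.5,282-75+y/k-.5) for x,y in sc]; vt=[(414-75+x/k-.5,250-75+y/k-.5) for x,y in tp]
def reg(f,v,o):
    P=onplane(f,v,.160)[:,:2]*1000
    a=np.arctan2(*(P-P.mean(0)).T[::-1]); P=P[np.argsort(a)]
    # model
    c=40.3; M=np.array([(65-.3,75),(105,34.7),(105,-34.7),(64.7,-75)]);M=np.vstack([M,-M])
    M=M[np.argsort(np.arctan2(M[:,1],M[:,0]))]
    best=None
    for s in range(8):
        Q=np.roll(P,s,0); H=(M).T@(Q-Q.mean(0)); U,_,V=np.linalg.svd(H); Rr=V.T@U.T
        if np.linalg.det(Rr)<0: continue
        e=(Q-Q.mean(0))-M@Rr.T; r=np.sqrt((e**2).sum(1))
        if best is None or r.sum()<best[0]: best=(r.sum(),r.round(1),np.degrees(np.arctan2(Rr[1,0],Rr[0,0])),P.mean(0))
    print(o,best)
reg(T,vt,"top");reg(S,vs,"scene")
E
python3 m2.py | tail -4
```

```text
mug [0.74365229 0.0028084  0.095     ] [ 0.75515372 -0.01324858  0.095     ]
term [ 0.63279569 -0.43679197  0.045     ] [ 0.64914535 -0.4462832   0.045     ]
top (np.float64(27.90827741327392), array([3.6, 3.7, 4.4, 3. , 4.8, 3.5, 2.8, 2.1]), np.float64(-15.933312765458208), array([ 470.01523014, -214.57078597]))
scene (np.float64(24.245064471065767), array([1.8, 4.2, 2.6, 2.4, 1.9, 4.4, 3.9, 3. ]), np.float64(162.4931960410686), array([ 475.87453093, -218.55577343]))
```

Request:
{"op": "play_rows", "data": {
  "targets": [
    {"tz":50,"gripper":1},
    {"tx":60,"ty":-150,"tz":70,"wz":-0.13,"gripper":1},
    {"tx":60,"ty":-150,"tz":70,"wz":-0.13,"gripper":1},
    {"tx":60,"ty":-150,"tz":70,"wz":-0.13,"gripper":1},
    {"tx":130,"ty":-320,"tz":70,"wz":-0.3,"gripper":1},
    {"tx":130,"ty":-320,"tz":70,"wz":-0.3,"gripper":1},
    {"tx":130,"ty":-320,"tz":70,"wz":-0.3,"gripper":1},
    {"tx":130,"ty":-320,"tz":70,"wz":-0.3,"gripper":1},
    {"tx":200,"ty":-490,"tz":70,"wz":-0.5,"gripper":1},
    {"tx":200,"ty":-490,"tz":70,"wz":-0.5,"gripper":1},
    {"tx":200,"ty":-490,"tz":70,"wz":-0.5,"gripper":1},
    {"tx":200,"ty":-490,"tz":70,"wz":-0.5,"gripper":1},
    {"tx":270,"ty":-650,"tz":70,"wz":-0.686,"gripper":1},
    {"tx":270,"ty":-650,"tz":70,"wz":-0.686,"gripper":1},
    {"tx":270,"ty":-650,"tz":70,"wz":-0.686,"gripper":1},
    {"tx":270,"ty":-650,"tz":70,"wz":-0.686,"gripper":1},
    {"tx":270,"ty":-650,"tz":70,"wz":-0.686,"gripper":1}
  ]
}}

```text
$.targets[0]: bad value
```

The scene contour includes the near rim sides, which biases it, so I redo it with the far-side edges only, using support lines at the known half-widths. The move was refused, probably because the rows lacked keys, so I resend with all of them.

```bash
cat > m3.py <<'E'
from m import *
yaw=-15.9
for n,f,nr in(("top",T,(414,250)),("scene",S,(254,282))):
    c=blob(f,(100,150,60),(130,255,255),nr)[:,0].astype(float); P=onplane(f,c,.160)[:,:2]*1000
    cam=np.array(f["xyz"][:2])*1000
    for i,d in enumerate((105,98.8,75,98.8)*2):
        a=np.radians(yaw+45*i); N=np.array([np.cos(a),np.sin(a)])
        h=np.sort(P@N)[-8:].mean()
        print(n,i,"far" if N@(cam-[471,-215])<0 else "near","dir",N.round(2),"centre.N",round(h-d+1.2,1),"vs",round(N@[470,-214.3],1))
E
python3 m3.py | grep far -B0 | grep -v "^rim"; python3 m3.py | grep near|grep top
```

```text
top 0 far dir [ 0.96 -0.27] centre.N 509.2 vs 510.7
top 1 far dir [0.87 0.49] centre.N 304.2 vs 306.5
--
top 6 far dir [-0.27 -0.96] centre.N 76.8 vs 77.3
top 7 far dir [ 0.49 -0.87] centre.N 415.0 vs 415.8
--
scene 2 far dir [0.27 0.96] centre.N -80.0 vs -77.3
scene 3 far dir [-0.49  0.87] centre.N -420.9 vs -415.8
scene 4 far dir [-0.96  0.27] centre.N -515.8 vs -510.7
scene 5 far dir [-0.87 -0.49] centre.N -309.8 vs -306.5
top 2 near dir [0.27 0.96] centre.N -76.9 vs -77.3
top 3 near dir [-0.49  0.87] centre.N -415.1 vs -415.8
top 4 near dir [-0.96  0.27] centre.N -510.0 vs -510.7
top 5 near dir [-0.87 -0.49] centre.N -307.4 vs -306.5
```

Request:
{"op": "play_rows", "data": {
  "targets": [
    {"tx":0,"ty":0,"tz":50,"wx":0,"wy":0,"wz":0,"gripper":1},
    {"tx":60,"ty":-150,"tz":70,"wx":0,"wy":0,"wz":-0.13,"gripper":1},
    {"tx":60,"ty":-150,"tz":70,"wx":0,"wy":0,"wz":-0.13,"gripper":1},
    {"tx":60,"ty":-150,"tz":70,"wx":0,"wy":0,"wz":-0.13,"gripper":1},
    {"tx":130,"ty":-320,"tz":70,"wx":0,"wy":0,"wz":-0.3,"gripper":1},
    {"tx":130,"ty":-320,"tz":70,"wx":0,"wy":0,"wz":-0.3,"gripper":1},
    {"tx":130,"ty":-320,"tz":70,"wx":0,"wy":0,"wz":-0.3,"gripper":1},
    {"tx":130,"ty":-320,"tz":70,"wx":0,"wy":0,"wz":-0.3,"gripper":1},
    {"tx":200,"ty":-490,"tz":70,"wx":0,"wy":0,"wz":-0.5,"gripper":1},
    {"tx":200,"ty":-490,"tz":70,"wx":0,"wy":0,"wz":-0.5,"gripper":1},
    {"tx":200,"ty":-490,"tz":70,"wx":0,"wy":0,"wz":-0.5,"gripper":1},
    {"tx":200,"ty":-490,"tz":70,"wx":0,"wy":0,"wz":-0.5,"gripper":1},
    {"tx":270,"ty":-650,"tz":70,"wx":0,"wy":0,"wz":-0.686,"gripper":1},
    {"tx":270,"ty":-650,"tz":70,"wx":0,"wy":0,"wz":-0.686,"gripper":1},
    {"tx":270,"ty":-650,"tz":70,"wx":0,"wy":0,"wz":-0.686,"gripper":1},
    {"tx":270,"ty":-650,"tz":70,"wx":0,"wy":0,"wz":-0.686,"gripper":1},
    {"tx":270,"ty":-650,"tz":70,"wx":0,"wy":0,"wz":-0.686,"gripper":1}
  ]
}}

```text
clock: 1.8
ee_pos: [0.5095, -0.0483, 0.3008]
tcp_rot: [1.595, 2.706, -0.001]
wrist_force: [0.2, 0.4, 0.1]
width: 0.0857
grip_force: 0.0
```

Request:
{"op": "play_rows", "data": {
  "targets": [
    {"tx":20,"ty":-50,"tz":0,"wx":0,"wy":0,"wz":0,"gripper":1},
    {"tx":40,"ty":-100,"tz":0,"wx":0,"wy":0,"wz":0,"gripper":1},
    {"tx":54,"ty":-140,"tz":-20,"wx":0,"wy":0,"wz":0,"gripper":0.5},
    {"tx":54,"ty":-140,"tz":-60,"wx":0,"wy":0,"wz":0,"gripper":0.5},
    {"tx":54,"ty":-140,"tz":-100,"wx":0,"wy":0,"wz":0,"gripper":0.5},
    {"tx":54,"ty":-140,"tz":-115,"wx":0,"wy":0,"wz":0,"gripper":0.5},
    {"tx":54,"ty":-140,"tz":-115,"wx":0,"wy":0,"wz":0,"gripper":0.5},
    {"tx":54,"ty":-140,"tz":-115,"wx":0,"wy":0,"wz":0,"gripper":0.5}
  ]
}}

```text
clock: 2.6
ee_pos: [0.5627, -0.1848, 0.1868]
tcp_rot: [-1.59, -2.709, -0.0]
wrist_force: [0.3, 0.4, 0.5]
width: 0.0424
grip_force: 0.0
```

Run:
```python
from plant import r
from h import *
o=r.observe(); p=o["ee_pos"]; Rm=rot(o["tcp_rot"]); print(p,o["tcp_rot"],o["width"],"y az",np.degrees(np.arctan2(Rm[1,1],Rm[0,1])), o["joint_pos"])
ims=[]
for n in("scene","top"):
    f=r.grab_frame(n); pickle.dump(f,open(n+"1.pkl","wb"))
    u,v=proj(f,p)[0]; im=cv2.resize(f["pixels"],None,fx=4,fy=4,interpolation=cv2.INTER_CUBIC)
    b=p-Rm[:,2]*.008
    for s in(-1,1):
        q=proj(f,b+s*Rm[:,1]*o["width"]/2)[0]; cv2.circle(im,tuple(int(x*4+2) for x in q),3,(0,0,255),-1)
    y0=int((v-70)*4);x0=int((u-50)*4); ims.append(im[y0:y0+560,x0:x0+400]); print(n,u,v)
cv2.imwrite("pics/g1.png",np.hstack(ims))
```

```text
[ 0.56271325 -0.18483512  0.18676037] [-1.58979961e+00 -2.70946701e+00 -3.53776611e-05] 0.04243539073759268 y az 29.194816517213965 [-3.68576789e-01  4.48348633e-01  1.77816247e+00  5.81717548e-05
  9.15224012e-01 -8.78157923e-01]
scene 293.23470501432826 284.14542816085685
top 403.1132276454288 213.59939274132594
```

View pics/g1.png

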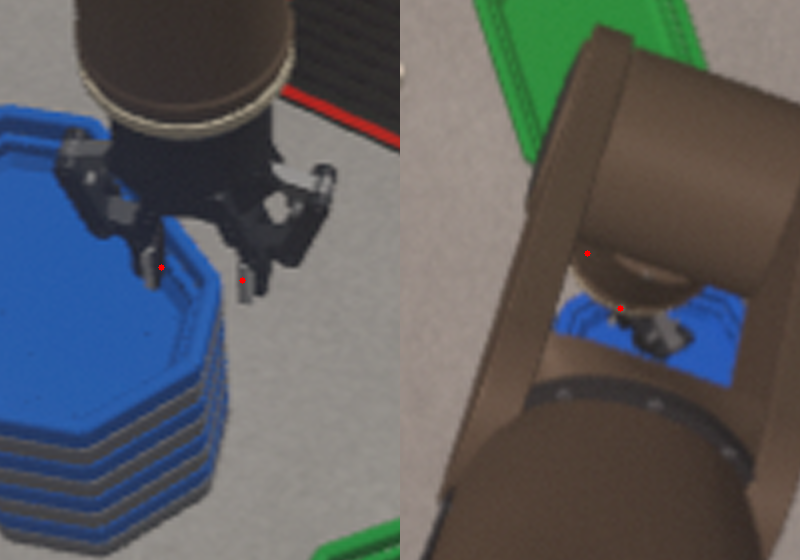

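The scene view shows fingertips at crop px (150,287) and (243,300), straddling the corner. The dots projected from the reported pose agree sideways to about 1 mm. Now descend and look at the force.

Request:
{"op": "play_rows", "data": {
  "targets": [
    {"tx":1,"ty":-4,"tz":-10,"wx":0,"wy":0,"wz":0,"gripper":0.5},
    {"tx":1,"ty":-4,"tz":-20,"wx":0,"wy":0,"wz":0,"gripper":0.5},
    {"tx":1,"ty":-4,"tz":-30,"wx":0,"wy":0,"wz":0,"gripper":0.5},
    {"tx":1,"ty":-4,"tz":-39,"wx":0,"wy":0,"wz":0,"gripper":0.4},
    {"tx":1,"ty":-4,"tz":-39,"wx":0,"wy":0,"wz":0,"gripper":0.3},
    {"tx":1,"ty":-4,"tz":-39,"wx":0,"wy":0,"wz":0,"gripper":0.24},
    {"tx":1,"ty":-4,"tz":-39,"wx":0,"wy":0,"wz":0,"gripper":0.24},
    {"tx":1,"ty":-4,"tz":-39,"wx":0,"wy":0,"wz":0,"gripper":0.24}
  ]
}}

```text
clock: 3.5
ee_pos: [0.5638, -0.1895, 0.1477]
tcp_rot: [1.59, 2.709, 0.0]
wrist_force: [-0.4, 0.5, 0.4]
width: 0.0204
grip_force: 0.0
```

Run:
```python
from plant import r
from h import *
o=r.observe(); print(o["ee_pos"],o["wrist_force"],o["width"])
f=r.grab_frame("scene"); pickle.dump(f,open("scene2.pkl","wb"))
u,v=proj(f,o["ee_pos"])[0]; u=int(u);v=int(v); print(u,v)
cv2.imwrite("pics/g2.png",cv2.resize(f["pixels"][v-40:v+30,u-50:u+50],None,fx=8,fy=8,interpolation=cv2.INTER_CUBIC))
```

```text
[ 0.56382553 -0.18947938  0.14771153] [-0.38817041  0.48906812  0.39380885] 0.020374118092483663
292 295
```

View pics/g2.png

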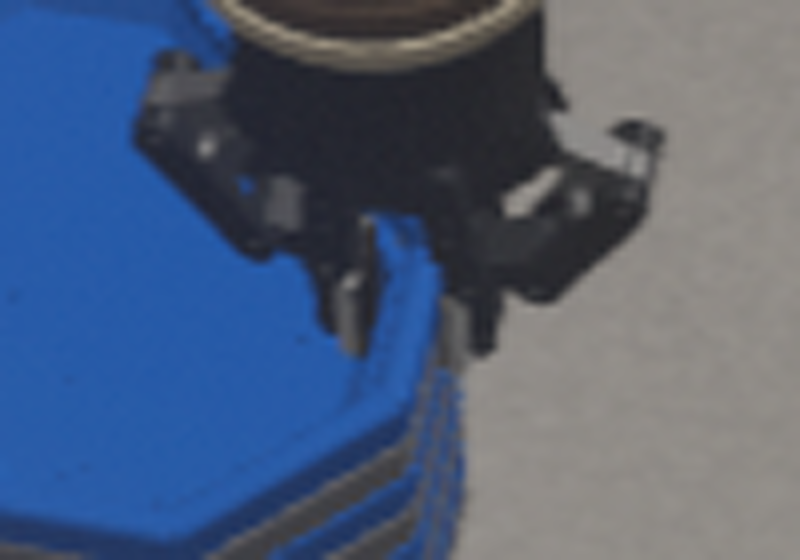

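The fingers straddle the rim at the corner. The outer pad (x≈440) is almost touching, while the inner pad (x≈368) has about 8 mm clearance. I shift outward about 3 mm and narrow the opening, watching the force.

Request:
{"op": "play_rows", "data": {
  "targets": [
    {"tx":1.5,"ty":1,"tz":0,"wx":0,"wy":0,"wz":0,"gripper":0.24},
    {"tx":3,"ty":1.5,"tz":0,"wx":0,"wy":0,"wz":0,"gripper":0.24},
    {"tx":3,"ty":1.5,"tz":0,"wx":0,"wy":0,"wz":0,"gripper":0.17},
    {"tx":3,"ty":1.5,"tz":0,"wx":0,"wy":0,"wz":0,"gripper":0.17},
    {"tx":3,"ty":1.5,"tz":0,"wx":0,"wy":0,"wz":0,"gripper":0.17},
    {"tx":3,"ty":1.5,"tz":0,"wx":0,"wy":0,"wz":0,"gripper":0.17}
  ]
}}

```text
clock: 4.15
ee_pos: [0.5665, -0.1879, 0.1473]
tcp_rot: [1.591, 2.709, 0.0]
wrist_force: [-0.9, -0.9, 0.6]
width: 0.0142
grip_force: 0.7
```

Run:
```python
from plant import r
from h import *
o=r.observe(); print(o["ee_pos"],o["wrist_force"],o["width"])
f=r.grab_frame("scene"); pickle.dump(f,open("scene3.pkl","wb"))
u,v=proj(f,o["ee_pos"])[0]; u=int(u);v=int(v); print(u,v)
cv2.imwrite("pics/g3.png",cv2.resize(f["pixels"][v-30:v+20,u-30:u+35],None,fx=12,fy=12,interpolation=cv2.INTER_CUBIC))
```

```text
[ 0.56653887 -0.18790306  0.14733196] [-0.93918493 -0.93385411  0.6142539 ] 0.014240303494980537
294 296
```

View pics/g3.png

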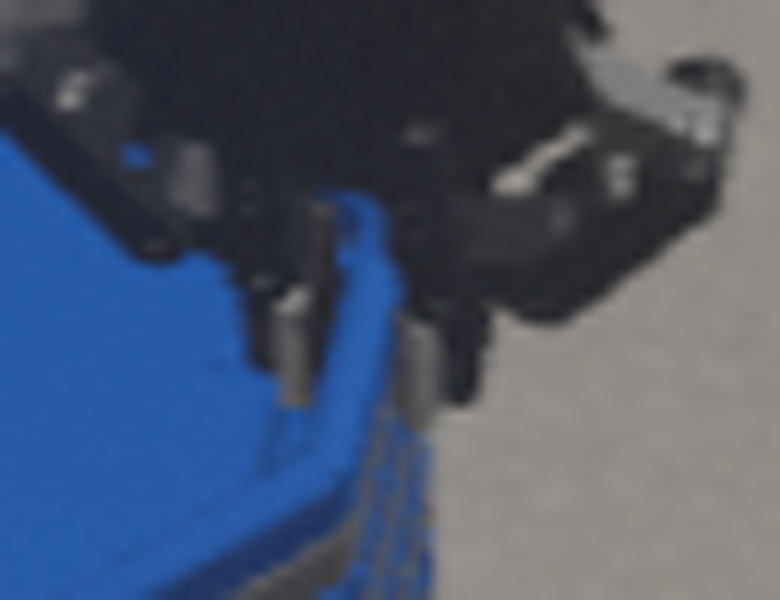

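Request:
{"op": "play_rows", "data": {
  "targets": [
    {"tx":0,"ty":0,"tz":0,"wx":0,"wy":0,"wz":0,"gripper":0.14},
    {"tx":0,"ty":0,"tz":0,"wx":0,"wy":0,"wz":0,"gripper":0.14},
    {"tx":0,"ty":0,"tz":0,"wx":0,"wy":0,"wz":0,"gripper":0.14}
  ]
}}

```text
clock: 4.5
ee_pos: [0.5659, -0.1879, 0.1472]
tcp_rot: [-1.59, -2.708, 0.001]
wrist_force: [-4.9, -2.7, 3.1]
width: 0.0122
grip_force: 2.8
```

The inner pad is touching first (the tool is pushed inward), so I back off about 1.2 mm inward and then close.

Request:
{"op": "play_rows", "data": {
  "targets": [
    {"tx":-1,"ty":-0.6,"tz":0,"wx":0,"wy":0,"wz":0,"gripper":0.14},
    {"tx":-1,"ty":-0.6,"tz":0,"wx":0,"wy":0,"wz":0,"gripper":0.13},
    {"tx":-1,"ty":-0.6,"tz":0,"wx":0,"wy":0,"wz":0,"gripper":0.13}
  ]
}}

```text
clock: 4.8
ee_pos: [0.5653, -0.1885, 0.1473]
tcp_rot: [-1.59, -2.709, 0.0]
wrist_force: [-4.7, -1.9, 3.3]
width: 0.0112
grip_force: 2.3
```

Request:
{"op": "play_rows", "data": {
  "targets": [
    {"tx":-0.8,"ty":-0.5,"tz":0,"wx":0,"wy":0,"wz":0,"gripper":0.13},
    {"tx":-0.8,"ty":-0.5,"tz":0,"wx":0,"wy":0,"wz":0,"gripper":0.1},
    {"tx":-0.8,"ty":-0.5,"tz":0,"wx":0,"wy":0,"wz":0,"gripper":0},
    {"tx":-0.8,"ty":-0.5,"tz":0,"wx":0,"wy":0,"wz":0,"gripper":0},
    {"tx":-0.8,"ty":-0.5,"tz":0,"wx":0,"wy":0,"wz":0,"gripper":0},
    {"tx":-0.8,"ty":-0.5,"tz":0,"wx":0,"wy":0,"wz":0,"gripper":0}
  ]
}}

```text
clock: 5.4
ee_pos: [0.5649, -0.189, 0.1475]
tcp_rot: [1.59, 2.709, 0.0]
wrist_force: [-2.9, -0.6, 5.0]
width: 0.0083
grip_force: 58.9
```

Gripped at 59 N. Next is the peel: a rigid rotation about the opposite cut edge.

Request:
{"op": "play_rows", "data": {
  "targets": [
    {"tx":-0.2,"ty":-0.1,"tz":4.8,"wx":0.0122,"wy":-0.0218,"wz":0,"gripper":0},
    {"tx":-0.4,"ty":-0.2,"tz":9.6,"wx":0.0244,"wy":-0.0436,"wz":0,"gripper":0},
    {"tx":-0.8,"ty":-0.4,"tz":14.4,"wx":0.0366,"wy":-0.0655,"wz":0,"gripper":0},
    {"tx":-1.3,"ty":-0.7,"tz":19.2,"wx":0.0488,"wy":-0.0873,"wz":0,"gripper":0},
    {"tx":-1.9,"ty":-1.1,"tz":24,"wx":0.061,"wy":-0.109,"wz":0,"gripper":0},
    {"tx":-2.6,"ty":-1.5,"tz":28.7,"wx":0.0732,"wy":-0.131,"wz":0,"gripper":0},
    {"tx":-3.4,"ty":-1.9,"tz":33.4,"wx":0.0854,"wy":-0.1528,"wz":0,"gripper":0},
    {"tx":-4.3,"ty":-2.4,"tz":38.1,"wx":0.0976,"wy":-0.1746,"wz":0,"gripper":0},
    {"tx":-5.3,"ty":-3,"tz":42.8,"wx":0.1098,"wy":-0.1964,"wz":0,"gripper":0},
    {"tx":-6.4,"ty":-3.6,"tz":47.5,"wx":0.122,"wy":-0.2183,"wz":0,"gripper":0},
    {"tx":-7.9,"ty":-4.4,"tz":53,"wx":0.1366,"wy":-0.2444,"wz":0,"gripper":0},
    {"tx":-7.9,"ty":-4.4,"tz":53,"wx":0.1366,"wy":-0.2444,"wz":0,"gripper":0},
    {"tx":-7.9,"ty":-4.4,"tz":53,"wx":0.1366,"wy":-0.2444,"wz":0,"gripper":0}
  ]
}}

```text
clock: 6.7
ee_pos: [0.5569, -0.1935, 0.2002]
tcp_rot: [1.509, 2.568, 0.361]
wrist_force: [0.1, 0.5, -0.4]
width: 0.0084
grip_force: 59.1
```

Run:
```python
from plant import r
from h import *
o=r.observe(); print(o["ee_pos"],o["wrist_force"],o["wrist_torque"],o["width"])
f=r.grab_frame("scene"); pickle.dump(f,open("scene4.pkl","wb"))
cv2.imwrite("pics/g4.png",cv2.resize(f["pixels"][200:370,180:380],None,fx=3.5,fy=3.5,interpolation=cv2.INTER_CUBIC))
```

```text
[ 0.55689667 -0.19354187  0.20024682] [ 0.12740344  0.46363115 -0.42316284] [-0.08869375  0.10758658 -0.02367678] 0.008352221659207484
```

View pics/g4.png

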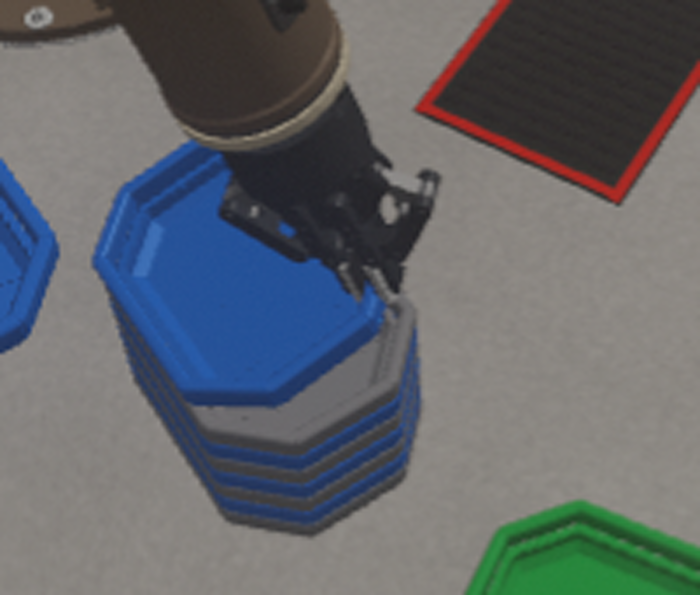

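The scene shows the blue tray's near corner lifted clear of the grey tray. The far edge, around (120,230), is still down, and the stack hasn't moved. Now I lift off, level, and carry.

Request:
{"op": "play_rows", "data": {
  "targets": [
    {"tx":0,"ty":0,"tz":6,"wx":0,"wy":0,"wz":0,"gripper":0},
    {"tx":0,"ty":0,"tz":16,"wx":0,"wy":0,"wz":0,"gripper":0},
    {"tx":0,"ty":0,"tz":28,"wx":0,"wy":0,"wz":0,"gripper":0},
    {"tx":0,"ty":0,"tz":42,"wx":0,"wy":0,"wz":0,"gripper":0},
    {"tx":0,"ty":0,"tz":56,"wx":-0.0137,"wy":0.0244,"wz":0,"gripper":0},
    {"tx":0,"ty":0,"tz":66,"wx":-0.0341,"wy":0.0611,"wz":0,"gripper":0},
    {"tx":0,"ty":0,"tz":70,"wx":-0.0546,"wy":0.0978,"wz":0,"gripper":0},
    {"tx":0,"ty":0,"tz":70,"wx":-0.0751,"wy":0.1344,"wz":0,"gripper":0},
    {"tx":0,"ty":0,"tz":70,"wx":-0.0956,"wy":0.1711,"wz":0,"gripper":0},
    {"tx":0,"ty":0,"tz":70,"wx":-0.1161,"wy":0.2077,"wz":0,"gripper":0},
    {"tx":0,"ty":0,"tz":70,"wx":-0.13,"wy":0.233,"wz":0,"gripper":0},
    {"tx":0,"ty":0,"tz":70,"wx":-0.1366,"wy":0.2444,"wz":0,"gripper":0},
    {"tx":0,"ty":0,"tz":70,"wx":-0.1366,"wy":0.2444,"wz":0,"gripper":0}
  ]
}}

```text
clock: 8.05
ee_pos: [0.5571, -0.1931, 0.2705]
tcp_rot: [1.59, 2.709, -0.0]
wrist_force: [0.0, -0.1, -0.6]
width: 0.0078
grip_force: 59.0
```

Request:
{"op": "play_rows", "data": {
  "targets": [
    {"tx":0,"ty":6,"tz":0,"wx":0,"wy":0,"wz":0,"gripper":0},
    {"tx":-1,"ty":20,"tz":0,"wx":0,"wy":0,"wz":0,"gripper":0},
    {"tx":-2,"ty":42,"tz":0,"wx":0,"wy":0,"wz":0,"gripper":0},
    {"tx":-4,"ty":68,"tz":0,"wx":0,"wy":0,"wz":0,"gripper":0},
    {"tx":-5,"ty":95,"tz":0,"wx":0,"wy":0,"wz":0,"gripper":0},
    {"tx":-7,"ty":122,"tz":0,"wx":0,"wy":0,"wz":0,"gripper":0},
    {"tx":-8,"ty":149,"tz":0,"wx":0,"wy":0,"wz":0,"gripper":0},
    {"tx":-10,"ty":176,"tz":0,"wx":0,"wy":0,"wz":0,"gripper":0},
    {"tx":-11,"ty":203,"tz":0,"wx":0,"wy":0,"wz":0,"gripper":0},
    {"tx":-13,"ty":230,"tz":0,"wx":0,"wy":0,"wz":0,"gripper":0},
    {"tx":-14,"ty":257,"tz":0,"wx":0,"wy":0,"wz":0,"gripper":0},
    {"tx":-16,"ty":284,"tz":0,"wx":0,"wy":0,"wz":0,"gripper":0},
    {"tx":-17,"ty":310,"tz":0,"wx":0,"wy":0,"wz":0,"gripper":0},
    {"tx":-19,"ty":334,"tz":0,"wx":0,"wy":0,"wz":0,"gripper":0},
    {"tx":-20,"ty":356,"tz":0,"wx":0,"wy":0,"wz":0,"gripper":0},
    {"tx":-21,"ty":374,"tz":0,"wx":0,"wy":0,"wz":0,"gripper":0},
    {"tx":-22,"ty":384,"tz":0,"wx":0,"wy":0,"wz":0,"gripper":0},
    {"tx":-22,"ty":387,"tz":0,"wx":0,"wy":0,"wz":0,"gripper":0},
    {"tx":-22,"ty":387,"tz":0,"wx":0,"wy":0,"wz":0,"gripper":0}
  ]
}}

```text
clock: 9.95
ee_pos: [0.5346, 0.1937, 0.2703]
tcp_rot: [1.59, 2.71, -0.0]
wrist_force: [-0.3, 0.2, -0.7]
width: 0.0086
grip_force: 59.0
```

Request:
{"op": "play_rows", "data": {
  "targets": [
    {"tx":0,"ty":0,"tz":-8,"wx":0,"wy":0,"wz":0,"gripper":0},
    {"tx":0,"ty":0,"tz":-25,"wx":0,"wy":0,"wz":0,"gripper":0},
    {"tx":0,"ty":0,"tz":-45,"wx":0,"wy":0,"wz":0,"gripper":0},
    {"tx":0,"ty":0,"tz":-65,"wx":0,"wy":0,"wz":0,"gripper":0},
    {"tx":0,"ty":0,"tz":-85,"wx":0,"wy":0,"wz":0,"gripper":0},
    {"tx":0,"ty":0,"tz":-103,"wx":0,"wy":0,"wz":0,"gripper":0},
    {"tx":0,"ty":0,"tz":-116,"wx":0,"wy":0,"wz":0,"gripper":0},
    {"tx":0,"ty":0,"tz":-123,"wx":0,"wy":0,"wz":0,"gripper":0},
    {"tx":0,"ty":0,"tz":-125,"wx":0,"wy":0,"wz":0,"gripper":0},
    {"tx":0,"ty":0,"tz":-125,"wx":0,"wy":0,"wz":0,"gripper":0},
    {"tx":0,"ty":0,"tz":-125,"wx":0,"wy":0,"wz":0,"gripper":0}
  ]
}}

```text
clock: 11.05
ee_pos: [0.5353, 0.1937, 0.146]
tcp_rot: [1.59, 2.708, 0.001]
wrist_force: [-0.1, -0.8, -1.5]
width: 0.0084
grip_force: 59.0
```

Run:
```python
from plant import r
from h import *
o=r.observe(); print(o["clock"],o["ee_pos"],o["tcp_rot"],o["wrist_force"],o["wrist_torque"],o["width"])
fs=[]
for n in("scene","top"):
    f=r.grab_frame(n); pickle.dump(f,open(n+"5.pkl","wb")); fs.append(f["pixels"])
cv2.imwrite("pics/g5.png",np.hstack([cv2.resize(fs[0][100:400,150:550],(480,360)),fs[1][130:490,210:530][:360]])if 0 else np.hstack([fs[0][90:390,190:520],fs[1][150:450,200:530]]))
```

```text
11.05 [0.53527911 0.19374346 0.14596335] [1.59031844e+00 2.70848885e+00 1.24027399e-03] [-0.1313629  -0.7814871  -1.45971344] [ 0.04604069 -0.07223806  0.00991354] 0.008416344806083362
```

View pics/g5.png

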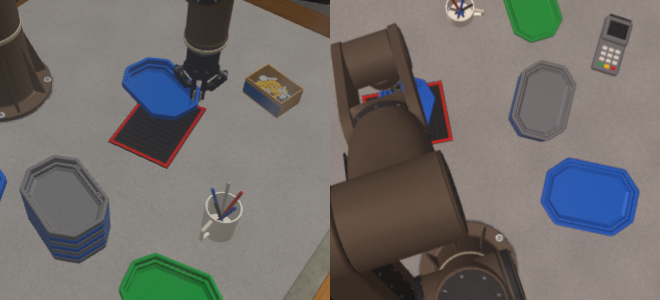

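The tray is held over the mat at scene (160,88 in the crop), and the stack and bystanders look undisturbed. Next I check that it is level, its displacement, and any shift of the stack.

```bash
cat > c.py <<'E'
from m import *
import sys
t=sys.argv[1]
T5=pickle.load(open("top5.pkl","rb"));S5=pickle.load(open(f"scene{t}.pkl","rb"))
b=blob(S5,(100,150,60),(130,255,255),(350,178)); x,y,w,h=cv2.boundingRect(b); print("CHK bbox",x,y,w,h)
pred=onplane(S,blob(S,(100,150,60),(130,255,255),(254,282))[:,0].astype(float),.160)+[-.0296,.3827,-.0015]
def sup(P,N): return np.sort(P@N)[-8:].mean()
# edge supports in image: compare predicted-level contour with seen one, per image direction
q=proj(S5,pred)
for a in range(120,361,20):
    N=np.array([np.cos(np.radians(a)),np.sin(np.radians(a))]); print("CHK",a,round(sup(b[:,0].astype(float),N)-sup(q,N),2))
# stack: change of grey/blue region in top
d=cv2.absdiff(T["pixels"],T5["pixels"]).max(2)
def grey(f): 
    # far-side outline of stack in scene vs before using saturation-agnostic edge: base silhouette
    return cv2.Canny(f["pixels"],60,140)
A,B=[grey(f)[290:355,222:305].astype(np.float32) for f in(S,S5)]
print("CHK stack scene shift",cv2.phaseCorrelate(*[cv2.cvtColor(f["pixels"],cv2.COLOR_BGR2GRAY)[325:356,215:305].astype(np.float32) for f in(S,S5)]))
for nm,sl in(("mug",np.s_[265:335,385:440]),("box",np.s_[150:210,428:500]),("term",np.s_[385:480,200:280])):
    print("CHK",nm,cv2.absdiff(S["pixels"][sl],S5["pixels"][sl]).mean().round(2))
E
python3 c.py 5|grep CHK
```

```text
CHK bbox 313 148 77 62
CHK 120 1.26
CHK 140 -1.69
CHK 160 -0.04
CHK 180 -0.53
CHK 200 -0.32
CHK 220 -0.99
CHK 240 -1.28
CHK 260 -1.26
CHK 280 -0.83
CHK 300 -1.03
CHK 320 -0.55
CHK 340 -0.24
CHK 360 -0.42
CHK stack scene shift ((0.25036303652137093, -0.060986387141412024), 0.9528322537740072)
CHK mug 3.63
CHK box 2.96
CHK term 3.41
```

The tray is level to within about 0.3°. It sits within about 4 mm of the mat centre, and the stack and bystanders are unmoved. Handing in.

```bash
python3 -c "
from plant import r
print(r.job_done())"
```

```text
the job is handed in; nothing more can be done
None
```

I peeled the top blue tray loose by one corner and handed the job in at about 11 s, with the gripper still holding the tray level over the change mat: underside about 12 cm up, within about 4 mm of centre by camera; stack, terminal, mug and box show no visible shift.

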